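Move the ink-cap rack to the other hook

ROBOT

A 7-joint arm with a two-finger parallel gripper is mounted at the origin on the work surface. World frame = base frame: x ahead of the robot, y to its left, z up, the work surface at z = 0. Lengths are in mm, angles in rad, forces in N, time in s.
With the tool pointing down it reaches from about 400 to 900 mm from the base axis. Payload 5.6 kg.
Tool frame: the origin (TCP) lies midway between the tips of the shut fingers; the grasp point (between the pads) lies 19 mm behind it; x points along the fingers, y is the direction in which the jaws open and shut, and the axes are right-handed (so a half turn about x gives the same grasp; the last joint's range is limited). The gripper opens to 92 mm and grips with 3 to 60 N. Pads are 20 mm wide; open, the fingers measure 128 mm over their backs; the gripper's body (75 mm by 189 mm) begins 69 mm behind the grasp point.
Start: joints at [-1.225, 0.468, -0.012, 1.603, 0.006, 1.071, -0.056], TCP at [246.442, 601.478, 214.592] pointing down, gripper open.
Joint ranges: [-2.53, 2.53], [-0.31, 2.02], [-1.57, 1.55], [0.28, 2.44], [-1.29, 4.43], [0.15, 1.84], [-2.92, 2.92]. Speed limits (rad/s): [2.57, 2.57, 3.14, 3.14, 3.14, 3.14, 3.14].

INTERFACE

Orientations are given as a rotation vector (axis times angle).
In Python, from cell import robot, grip, kin, viewer gives the robot as it stands. Calls block until the motion is done:
- robot.movep(position, orientation): joint-space move of the TCP to a pose.
- robot.servo_line(position, feed=150, rotation=None): straight line of the TCP; rotation=None keeps the orientation; feed is the mean speed in mm/s.
- robot.goto_joints(angles): joint-space move.
- grip(opening, newtons=None): opening from 0.0 (shut) to 1.0 (fully open); newtons is the grip in N (None keeps the last); returns when the fingers have stopped.
- robot.hold(seconds).
- kin.ik(position, orientation): joint angles nearest the present ones, or None.
- robot.observe(): the state.
- viewer.read_camera(name): name is "side" or "top"; returns the picture (400x640x3 uint8, red, green, blue); there is no depth.
- viewer.camera_info(name): a dict with "camera_matrix" (3x3 intrinsics, pixels), "k1" (the pictures are not rectified: a ray, as slopes to the right and down, at radius r is drawn at 1 + k1 r^2 times it, then the intrinsics apply), "R" (3x3) and "t" (3): a world point X has camera coordinates R X + t. Camera axes: x right, y down, z forward; pixel columns grow to the right and rows downward; lengths in mm; the calibration is good to about 2 mm. A picture is of the moment at which its call begins. camera_info takes no time and is no camera call.
A pose or a line that the arm cannot do raises robot.IKError and nothing moves.
- robot.job_done(): hands the job in, once; it reports no verdict.
Trained networks look in the newest picture that a camera, given by its name, has taken for a name from the list of things; names that differ only in an ending like _2 or _b are one class to them, and where a whole thing is asked for, a point or a joint stands for the part that bears it (a point fixed in the world has none). Each returns a list of dicts, best first, with "confidence" (0 to 1); they miss things now and then, are a little off and sometimes report something else, mostly with a low value. They report only what shows in the picture. A call takes as long as a camera call. They do not tell look-alikes from the thing itself.
- viewer.silhouettes(name, camera): "mask" (400x640 bool, what is visible of it).
- viewer.pinpoint(name, camera): "at" ([x, y, z] in mm, in the coordinates of the camera as it stood for that picture, good to about 4 mm: a listed point, or the origin of a listed thing).
The state is a dict: "t": time; "joints": joint angles; "joint_velocities": joint speeds; "joint_torque": joint torques, N m; "tcp_pos": TCP position; "tcp_rot": TCP orientation; "contact_force": force on the tool from outside, world axes, zero at the start; "wrist_torque": the same for the moment, N m; "grip_width": opening from 0.0 (shut) to 1.0 (fully open).
Only numpy, scipy, OpenCV 4.12 (cv2) and the standard library are available. Lean on these libraries where they do the work, as an engineer would, in place of code of your own. Each camera call takes 0.05 s, during which the arm holds its last target. There are 200 camera calls.

TASK

Move the hanging ink-cap rack from the hook it is on to the other, empty hook, keeping it level and never setting it down on the way. Hang it with its saddle over the other arm and slide it gently along the arm until the sprung rubber stop pad is pushed fully in; bed it there with a firm push of about 10 N, forcing nothing (20 N is too much), then let go so that it hangs there at rest, and leave everything else where it is.

Things in the scene. Friction and masses are not known exactly. Their poses are not given: they have to be found in the camera images.
- rack: Steel hanging rack, 0.26-0.42 kg. Origin: middle of the underside of its saddle's roof, which rests on the arm's top; z up. Saddle: inverted channel, 32 mm long in x, 16 mm wide inside, flared legs down to z -27. Saddle, bail and tray form a closed loop round the arm: lift it over the upturned tip and draw it off the free end. It starts 112-135 mm in front of stand_a's post, axes as stand_a's.
- rack_tab (a point): Centre of the rack's upright black grip tab, 40 mm above the rack's origin: tab 28 mm in the rack's x, 10 mm in y (pinch it across y), from 5 to 57 mm above the rack's origin. The rack's centre of mass is straight below.
- rack_tray (a point): Middle of the rack's tray underside, 150 mm below the rack's origin: steel tray 60 (x) x 150 (y) mm with a black strip of five ink caps, whose tops are 26 mm above this point. A bail of 6 mm wire joins the saddle to the tray's ends at y = +-74 mm.
- stand_a: Fixed hook stand that holds the rack at the start, left or right. Dark base 110 x 110 mm, 16 mm post, level round arm 10 mm thick, its top 235 mm above the table, running from the post along the body's -x (towards the robot, within 0.3 rad). Origin: on the post's axis at table height, z up. The arm springs down by about 1 mm per 3 N. It has a stop like stand_b's.
- stand_a_tip (a point): Top of the upturned tip at the free end of stand_a's arm: 165 mm in front of the post's axis, 17 mm above the arm's top, 10 mm thick.
- stand_b: The other, empty hook stand, where the rack must go; same build and axes as stand_a. A stop collar (26 mm round) with a sprung rubber pad in front is clamped on the arm near the post; where it was clamped is not measured: the free pad's face is somewhere from x = -40 to x = -84 mm. Pressing the rack on a stand with over 20 N counts as forcing.
- stand_b_tip (a point): Top of the upturned tip at the free end of stand_b's arm: 165 mm in front of the post's axis, 17 mm above the arm's top, 10 mm thick.
- stand_b_pad (a joint): How far the sprung pad of stand_b's stop is pushed in towards the post, m: 0 free, 0.010 fully in, where it meets a firm rubber block on the clamped collar. It gives under less than 1 N and springs back if nothing holds it; a hanging rack let go there stays, by its own friction.
- ink_tall: Bystander: round ink bottle 34 mm wide, 85 mm tall, standing loose between the stands; origin at its foot.
- ink_short: Bystander: round ink bottle 32 mm wide, 65 mm tall, loose, close to stand_b's base; origin at its foot.
- jelly: Bystander: white jar 60 mm wide, 45 mm tall, loose, close to stand_a's base; origin at its foot.
- pen: Bystander: dark tattoo pen about 110 mm long lying on a low rest, 25 mm high, loose; origin under its middle.
- cap_strip: Bystander: black strip 26 x 84 mm with three ink caps, 22 mm high, loose; origin under its middle.
There are look-alikes about, which are no part of the job. What is shaped like the stand_b but yellow is not meant. What is shaped like the stand_a but orange is not meant.

How it is judged (in metres and radians):
On the way, in this order (a step that is already met when the one before it is completed fails the run):
1. the rack is off the first hook and clear of it (horizontal distance between rack and stand_a above 0.195 m), for 0.1 s.
2. the saddle is bedded against the stop: pad fully in and the rack pressed on the stand (value of joint stand_b_pad above 0.009 m and contact force between rack and stand_b above 7 N), for 0.2 s.
At the end, for the whole second after the job is handed in: The rack hangs at rest by its saddle on stand_b's arm (roof on the arm, 229 to 239 mm up, centred within 6 mm, level within 0.12 rad) and holds the stop pad pushed in by at least 7 of its 10 mm, let go (value of joint stand_b_pad above 0.007 m and y of rack in the frame of stand_b between -0.006 and 0.006 m and z of rack in the frame of stand_b between 0.229 and 0.239 m and x of rack in the frame of stand_b between -0.105 and -0.04 m and angle between rack's own z axis and vertical below 0.12 rad and linear speed of rack below 0.03 m/s); the robot touches nothing.
It fails at once if the rack was tilted by more than 15 degrees (angle between rack's own z axis and vertical above 0.262 rad).
It fails at once if the rack was set down on or struck the table (contact force between rack and table above 0.5 N).
It fails at once if the rack was forced against the first stand (contact force between rack and stand_a above 20 N).
It fails at once if the rack was forced against the other stand or its stop (contact force between rack and stand_b above 20 N).
It fails at once if a bystander was disturbed (distance of any of ink_tall, ink_short, jelly, pen, cap_strip from where it was at the start of the episode above 0.02 m).
It also fails if it takes over 72 s, if anything falls off the work surface, if the arm or the gripper's body presses on something with over 40 N, if the wrist force passes 120 N, or if a joint passes its speed limit or range.

## Working session

There is one attempt and no reset: what is moved stays moved. The work goes in short steps, each a Python script; the robot and the scene stay as the last script left them, time stands still between calls to the robot, and variables do not carry over. Pictures are saved under pics/ and viewed, about 8 in all and at most 12, crops included, and the job is handed in when it is done.

```bash
ls; mkdir -p pics; cat > h.py <<'E'
import numpy as np, cv2
from cell import robot, grip, kin, viewer
from scipy.spatial.transform import Rotation as Ro
def snap(cam,fn,crop=None,scale=1):
    im=viewer.read_camera(cam)[:,:,::-1]
    if crop: im=im[crop[1]:crop[3],crop[0]:crop[2]]
    cv2.imwrite('pics/'+fn,cv2.resize(im,None,fx=scale,fy=scale,interpolation=cv2.INTER_CUBIC))
def world(cam,p):
    c=viewer.camera_info(cam); return np.array(c['R']).T@(np.array(p)-np.array(c['t']))
def pix(cam,X):
    c=viewer.camera_info(cam); p=np.array(c['R'])@np.array(X)+np.array(c['t']); s=p[:2]/p[2]
    s=s*(1+c['k1']*(s@s)); K=np.array(c['camera_matrix']); return (K@[s[0],s[1],1])[:2]
def pp(name,cam):
    r=viewer.pinpoint(name,cam)
    for d in r:
        w=world(cam,d['at']); print(cam,name,round(d['confidence'],2),w.round(1),pix(cam,w).round())
    return r
E
python3 - <<'E'
from h import *
o=robot.observe(); print(o['t'],o['tcp_pos'],o['tcp_rot'],o['contact_force'])
a=[]
for c in ('side','top'):
    im=viewer.read_camera(c)[:,:,::-1]; cv2.imwrite(f'pics/0{c}.png',im)
    i=viewer.camera_info(c); print(c,np.array(i['R']).round(3).tolist(),np.round(i['t']),i['k1'],i['camera_matrix'][0])
    for n in ('rack','rack_tab','rack_tray','stand_a','stand_a_tip','stand_b_pad','ink_tall','ink_short','jelly','pen','cap_strip'):
        try: pp(n,c)
        except Exception as e: print(n,e)
print(robot.observe()['t'])
E
```

```text
pics
0.0 [246.22773704 600.94098626 213.65301899] [ 0.30369061  1.5493947  -0.30642011] [0.03425492 0.35690783 0.04019182]
side [[-0.731, -0.683, 0.003], [-0.4, 0.425, -0.812], [0.553, -0.595, -0.583]] [ 366.  372. 1129.] 0.01032405031371203 [435.99695615   0.         319.4611343 ]
side rack 0.64 [ 546.4 -153.8  234.5] [342. 159.]
side rack_tray 0.7 [ 545.2 -151.2   80.5] [340. 199.]
side stand_a 0.79 [687.4 217.7  -2.9] [229. 252.]
side stand_a 0.64 [ 661.9 -182.8    1.1] [321. 199.]
side stand_a 0.63 [ 729.  -399.5    1.4] [345. 169.]
side stand_a 0.56 [314.  337.5  -2.4] [282. 346.]
side stand_a_tip 0.66 [ 501.1 -144.4  247.4] [351. 162.]
side stand_a_tip 0.61 [ 566.3 -411.8  249.9] [386. 126.]
stand_b_pad it knows: cap_strip, ink_short, ink_tall, jelly, pen, rack, rack_tab, rack_tray, stand, stand_a_tip, stand_b_tip
side ink_tall 0.72 [454.4   4.9   0.8] [329. 252.]
side ink_short 0.47 [550.6 261.5   1.9] [246. 281.]
side ink_short 0.28 [ 546.7 -156.8  233.6] [343. 159.]
side jelly 0.6 [ 512.1 -127.8    0.9] [343. 224.]
side jelly 0.43 [688.5 217.9  -2.6] [229. 252.]
side pen 0.5
[... 607 characters left out ...]
and_a 0.74 [525.9 257.9 246.3] [193. 200.]
top stand_a 0.56 [ 730.  -399.9    1.5] [432. 146.]
top stand_a 0.54 [ 512.7 -119.    -0.8] [338. 216.]
top stand_a_tip 0.82 [ 569.6 -408.4  254.8] [460. 188.]
top stand_a_tip 0.55 [ 499.  -139.5  249.8] [353. 214.]
stand_b_pad it knows: cap_strip, ink_short, ink_tall, jelly, pen, rack, rack_tab, rack_tray, stand, stand_a_tip, stand_b_tip
top ink_tall 0.54 [453.4   7.1   0.7] [295. 235.]
top ink_short 0.48 [ 497.1 -136.6  252.5] [352. 214.]
top ink_short 0.47 [551.7 263.5  -2. ] [209. 200.]
top jelly 0.62 [ 510.  -122.9   -2.6] [340. 217.]
top pen 0.78 [386.4   9.3  -2. ] [294. 258.]
top cap_strip 0.68 [7.239e+02 1.260e+01 4.000e-01] [295. 144.]
1.1
```

View pics/0side.png

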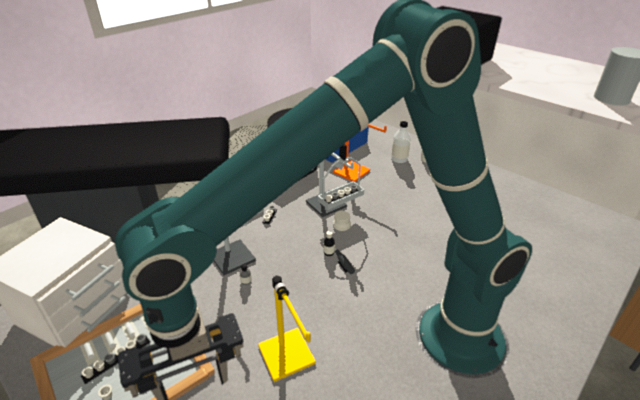

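View pics/0top.png

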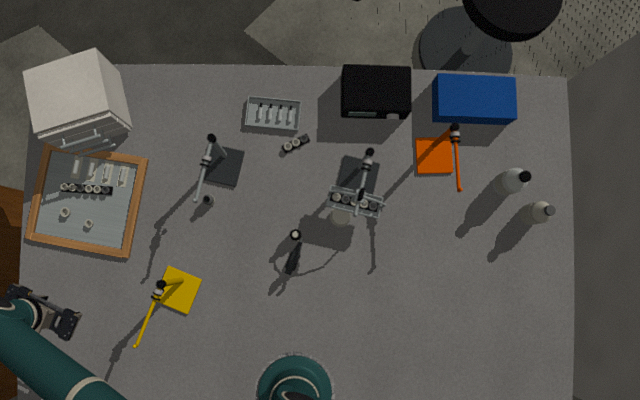

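Candidates in the top picture: grey stand with rack at (361,168), which is stand_a; grey empty stand at (225,155), which is stand_b; yellow look-alike at (183,279); orange look-alike at (432,146). The silver rack hangs at about (357,198), and nothing else resembles it. Next I check reachability, then move above the rack and look closer.

```bash
cat >> h.py <<'E'
def rot(yaw,s):
    y=s*np.array([-np.sin(yaw),np.cos(yaw),0]); x=np.array([0,0,-1.]); return Ro.from_matrix(np.c_[x,y,np.cross(x,y)]).as_rotvec()
def fx(yaw): return np.array([np.cos(yaw),np.sin(yaw),0])
E
python3 - <<'E'
from h import *
for s in (1,-1):
  for n,p,yaw in (('aboveA',(547,-154,400),-.255),('A',(547,-154,248),-.255),('outA',(436,-124,275),-.255),('mid',(450,60,330),-.245),('outB',(459,272,330),-.23),('B',(640,230,248),-.23)):
    q=kin.ik(p,rot(yaw,s)); print(s,n,None if q is None else np.round(q,2))
o=robot.observe(); p=np.array(o['tcp_pos']); p[2]=400
print(kin.ik(p,o['tcp_rot']))
E
```

```text
1 aboveA [-0.49  0.23  0.87  1.6  -0.18  1.39  1.72]
1 A [-0.38  0.35  0.76  1.81 -0.27  1.09  1.79]
1 outA [-0.53  0.04  0.77  2.03 -0.03  1.08  1.57]
1 mid [-0.61 -0.    0.41  1.93  0.    1.21  1.12]
1 outB [-0.69  0.17  0.11  1.75 -0.02  1.23  0.76]
1 B [-0.5   0.49  0.15  1.5  -0.08  1.16  1.01]
-1 aboveA [-0.63  0.28  1.08  1.6  -0.25  1.41 -1.35]
-1 A [-0.58  0.43  1.05  1.82 -0.41  1.13 -1.21]
-1 outA [-0.72  0.04  0.97  2.04 -0.04  1.08 -1.55]
-1 mid [-0.86 -0.02  0.66  1.94  0.01  1.21 -2.02]
-1 outB [-1.16  0.17  0.65  1.78 -0.11  1.23 -2.28]
-1 B [-0.87  0.56  0.72  1.52 -0.39  1.2  -1.89]
[-1.23187282e+00  3.55284492e-01 -2.22617715e-03  1.35183664e+00
  8.11803800e-04  1.43445986e+00 -5.21406375e-02]
```

```bash
cat > m1.py <<'E'
from h import *
o=robot.observe(); p=np.array(o['tcp_pos']); p[2]=400
robot.servo_line(p,feed=200)
robot.movep((547,-154,400),rot(-.255,1))
robot.hold(.3); o=robot.observe(); print(o['t'],o['tcp_pos'],o['joints'],o['contact_force'])
for k in range(3):
  for c in ('side','top'):
    im=viewer.read_camera(c)[:,:,::-1]; cv2.imwrite(f'pics/1{c}.png',im)
    for n in ('rack','rack_tab','stand_a','stand_a_tip'): pp(n,c)
for c,x in (('side',(180,120,420,300)),('top',(170,110,410,290))):
    im=cv2.imread(f'pics/1{c}.png')[x[1]:x[3],x[0]:x[2]]; cv2.imwrite(f'pics/1{c}c.png',cv2.resize(im,None,fx=3,fy=3,interpolation=cv2.INTER_CUBIC))
print(robot.observe()['t'])
E
python3 m1.py
```

```text
5.3333 [ 547.09597274 -153.7685374   399.98257647] [-0.55363097  0.25141565  0.96030782  1.601138   -0.2083788   1.39800815
  1.74419879] [ 0.16790016 -0.16273212 -0.48128436]
side rack 0.77 [ 547.9 -156.1  237.5] [342. 158.]
side rack 0.66 [ 544.6 -156.3  272.1] [343. 149.]
side rack_tab 0.96 [ 548.8 -155.5  271.3] [342. 149.]
side rack_tab 0.17 [ 549.4 -156.8  233.7] [342. 159.]
side stand_a 0.91 [687.1 215.6  -1.6] [230. 251.]
side stand_a 0.85 [ 660.6 -183.1   -3.5] [322. 200.]
side stand_a 0.85 [ 731.5 -401.8    1.9] [345. 169.]
side stand_a 0.78 [315.8 336.3  -2.5] [282. 346.]
side stand_a_tip 0.58 [ 500.5 -147.2  249.6] [352. 161.]
side stand_a_tip 0.49 [452.6   8.5  -3.7] [329. 254.]
side stand_a_tip 0.47 [ 566.6 -409.   249.4] [385. 126.]
top rack 0.75 [ 545.8 -154.1  232.3] [359. 196.]
top stand_a 0.91 [688.8 223.8   2.8] [224. 154.]
top stand_a 0.68 [ 731.  -401.     3.8] [433. 145.]
top stand_a 0.41 [ 659.2 -181.2    2.7] [360. 167.]
top stand_a 0.37 [ 545.6 -150.8   90.6] [352. 202.]
top stand_a_tip 0.74 [ 564.  -407.4  255.6] [460. 190.]
side rack 0.91 [ 545.7 -155.2  2
[... 914 characters left out ...]
_a 0.9 [313.3 337.9  -2.7] [282. 347.]
side stand_a 0.89 [ 660.3 -182.6   -0.8] [322. 200.]
side stand_a 0.89 [687.5 216.5  -2.3] [230. 252.]
side stand_a 0.76 [ 7.324e+02 -3.994e+02 -5.000e-01] [345. 169.]
side stand_a_tip 0.73 [ 566.  -411.2  249.7] [386. 126.]
side stand_a_tip 0.6 [ 502.9 -144.7  251.1] [351. 161.]
top rack 0.9 [ 544.2 -154.3  233.7] [359. 196.]
top stand_a 0.97 [316.2 336.7  -5. ] [182. 279.]
top stand_a 0.65 [685.5 221.8   2.4] [225. 156.]
top stand_a 0.48 [ 656.9 -180.9   -0.8] [360. 168.]
top stand_a 0.22 [ 7.249e+02  1.150e+01 -4.000e-01] [296. 144.]
top stand_a_tip 0.77 [ 566.1 -404.   254.5] [459. 189.]
top stand_a_tip 0.73 [ 546.  -151.1  232.4] [357. 196.]
6.8333
```

View pics/1sidec.png

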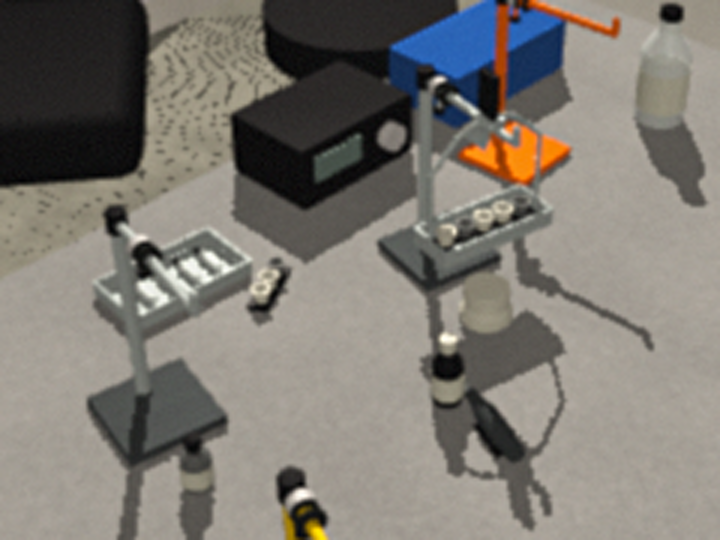

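View pics/1topc.png

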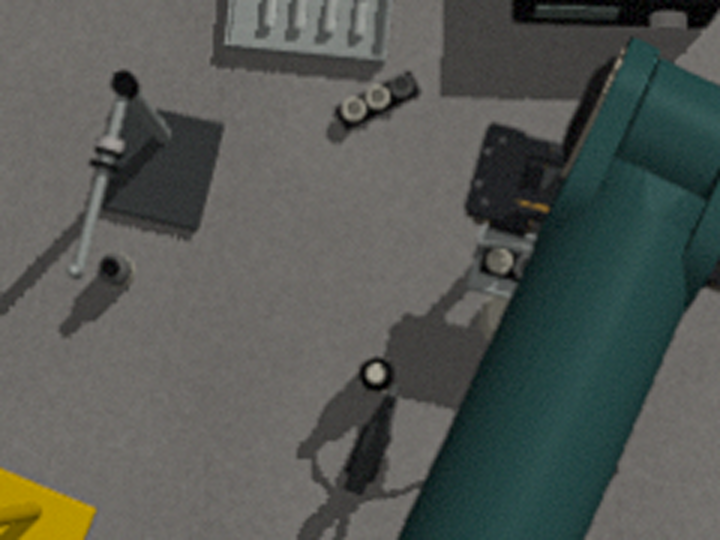

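```bash
cat > m2.py <<'E'
from h import *
for z in (240,250,260,270,280,290,300,320): print(z,pix('top',(687,219,z)).round(1),pix('side',(687,219,z)).round(1))
r=rot(-.24,1)
robot.servo_line((547,-154.5,330),feed=120,rotation=r)
robot.servo_line((547,-154.5,249),feed=80)
robot.hold(.3); o=robot.observe(); f0=o['contact_force']; print(o['t'],o['tcp_pos'],f0)
grip(0.0,8); robot.hold(.3)
o=robot.observe(); print(o['t'],o['tcp_pos'],o['contact_force']-f0,o['wrist_torque'],o['grip_width'])
for k in range(2):
  viewer.read_camera('side'); pp('rack','side'); pp('rack_tab','side')
snap('side','2.png',(290,80,400,220),5)
E
python3 m2.py
```

```text
240 [211.8 137. ] [219.  189.6]
250 [211.2 136.1] [218.6 186.8]
260 [210.5 135.2] [218.1 183.8]
270 [209.8 134.3] [217.6 180.9]
280 [209.  133.3] [217.1 177.9]
290 [208.3 132.4] [216.7 174.9]
300 [207.6 131.4] [216.2 171.9]
320 [206.1 129.4] [215.2 165.8]
9.025 [ 547.11186227 -154.50016068  249.25502812] [ 0.57960023 -0.00521378  0.35942576]
10.5667 [ 546.95534807 -154.62370183  249.01549833] [-1.95656436 -0.80958089  0.40374689] [-0.1532857   0.01853034 -0.0384649 ] 0.1119146148877823
side rack 0.89 [ 548.2 -154.6  233.4] [342. 159.]
side rack_tab 0.83 [ 544.1 -154.2  271.4] [343. 149.]
side rack 0.7 [ 546.5 -152.8  234.3] [342. 159.]
```

View pics/2.png

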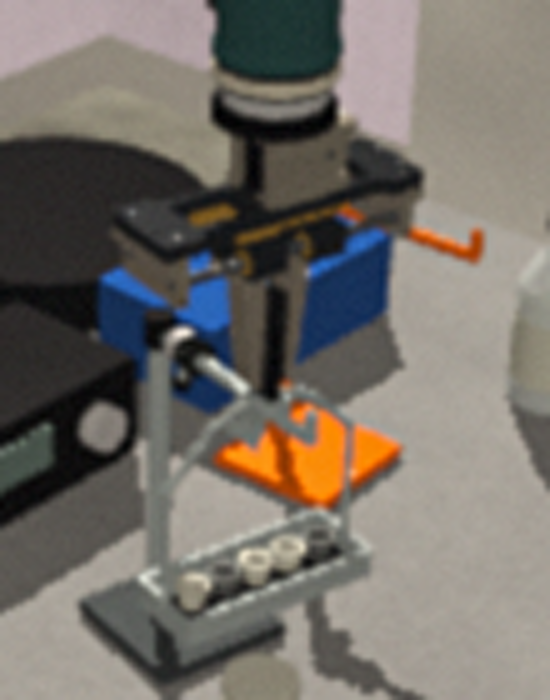

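The picture shows the fingers holding the black tab (crop 270,360), with the rack level; the grip width of 10.3 mm matches the tab. Next: firm grip, lift, draw off.

```bash
cat > m3.py <<'E'
from h import *
grip(0.0,50)
o=robot.observe(); p=np.array(o['tcp_pos']); print(o['contact_force'],o['grip_width'])
for dz in (6,27):
    robot.servo_line(p+[0,0,dz],feed=60); robot.hold(.15); o=robot.observe(); print(o['t'],o['tcp_pos'].round(1),o['contact_force'].round(2),o['wrist_torque'].round(2))
d=-fx(-.24)
for s in (30,75,125):
    robot.servo_line(p+[0,0,27]+s*d,feed=100); o=robot.observe(); print(o['t'],o['tcp_pos'].round(1),o['contact_force'].round(2),o['wrist_torque'].round(2))
robot.servo_line(p+[0,0,87]+125*d,feed=120)
viewer.read_camera('top'); pp('rack','top'); viewer.read_camera('side'); pp('rack','side'); pp('rack_tray','side')
print(robot.observe()['tcp_pos'])
E
python3 m3.py
```

```text
[-0.2840322  -1.44752605  0.34479355] 0.10567344835710184
11.5333 [ 546.8 -154.2  254.7] [-0.65  0.15 -3.06] [ 0.02  0.03 -0.05]
12.1833 [ 546.8 -154.4  275.7] [-1.08 -0.2  -3.02] [-0.01  0.02  0.06]
12.6333 [ 518.2 -147.1  276.3] [ 0.58  0.33 -3.47] [ 0.01 -0.03 -0.02]
13.2333 [ 475.  -136.6  276.4] [ 0.64  0.39 -3.66] [ 0.06  0.04 -0.  ]
13.8833 [ 426.4 -124.9  276.3] [-0.35  0.75 -3.74] [ 0.01  0.01 -0.01]
side rack 0.67 [ 426.5 -125.4  317.8] [368. 153.]
side rack_tray 0.71 [ 424.  -121.1  163.2] [365. 197.]
[ 425.21398434 -124.80377113  335.40116167]
```

```bash
cat > m4.py <<'E'
from h import *
robot.servo_line((440,40,345),feed=250,rotation=rot(-.235,1)); robot.hold(.2)
o=robot.observe(); print(o['t'],o['tcp_pos'].round(1),o['contact_force'].round(2))
ms={}
for c in ('side','top'):
    im=viewer.read_camera(c)[:,:,::-1]; cv2.imwrite(f'pics/3{c}.png',im)
    for n in ('stand_b','stand_b_tip'): pp(n,c)
    ms[c]=[(d['confidence'],d['mask']) for d in viewer.silhouettes('stand_b',c)]
    for i,(cf,m) in enumerate(ms[c]):
        v,u=np.nonzero(m); print(c,i,round(cf,2),u.min(),u.max(),v.min(),v.max(),m.sum()); np.save(f'm_{c}{i}.npy',m)
a=cv2.resize(cv2.imread('pics/3top.png')[130:210,180:250],None,fx=5.5,fy=5.5,interpolation=cv2.INTER_CUBIC)
b=cv2.resize(cv2.imread('pics/3side.png')[180:260,205:275],None,fx=5.5,fy=5.5,interpolation=cv2.INTER_CUBIC)
cv2.imwrite('pics/3.png',np.hstack([a,b]))
E
python3 m4.py
```

```text
15.8 [440.   38.5 345.1] [-0.57 -0.15 -3.56]
side stand_b 0.96 [688.5 220.5  -2.5] [228. 252.]
side stand_b 0.96 [ 731.  -399.4    1.6] [345. 169.]
side stand_b 0.85 [ 663.  -180.8   -2.9] [321. 200.]
side stand_b 0.62 [312.3 339.   -1.5] [282. 347.]
side stand_b 0.46 [ 505.2 -147.5  256.5] [351. 159.]
side stand_b_tip 0.88 [161.2 392.  249.8] [310. 332.]
side stand_b_tip 0.55 [523.9 253.7 246.6] [246. 218.]
side 0 0.98 258 315 276 380 2654
side 1 0.97 210 254 188 274 1386
side 2 0.87 306 353 155 206 387
side 3 0.82 335 386 123 181 503
side 4 0.65 298 354 153 229 1438
top stand_b 0.97 [687.5 221.3   3. ] [225. 155.]
top stand_b 0.97 [316.6 334.   -5.2] [183. 279.]
top stand_b 0.8 [ 660.1 -182.7    0.8] [360. 167.]
top stand_b 0.67 [ 729.9 -401.     2. ] [432. 146.]
top stand_b_tip 0.66 [526.2 257.7 245.3] [193. 200.]
top stand_b_tip 0.51 [164.9 392.7 250.4] [134. 345.]
top 0 0.91 193 243 133 202 1601
top 1 0.78 134 200 266 346 1803
top 2 0.69 337 379 148 215 1568
top 3 0.59 414 462 123 192 1844
top 4 0.29 329 351 206 227 393
```

View pics/3.png

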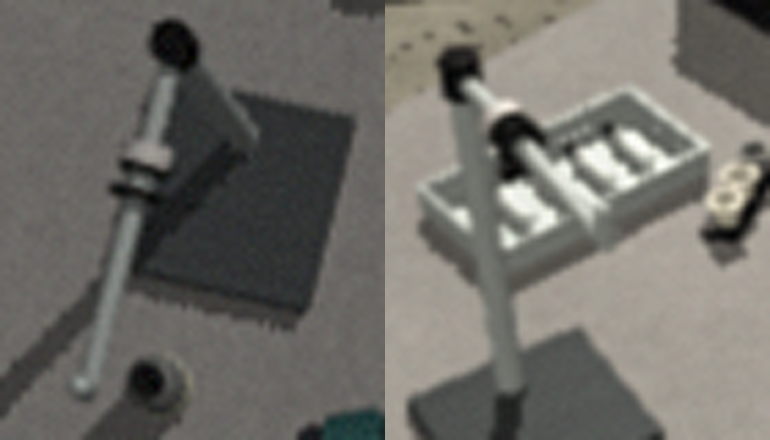

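```bash
cat > fit.py <<'E'
from h import *
def ray(c,u,v,z):
    i=viewer.camera_info(c);K=np.array(i['camera_matrix']);s=np.array([(u-K[0,2])/K[0,0],(v-K[1,2])/K[1,1]])
    t=s.copy()
    for _ in range(20): t=s/(1+i['k1']*(t@t))
    R=np.array(i['R']);C=-R.T@np.array(i['t']);d=R.T@[t[0],t[1],1]; return C+d*(z-C[2])/d[2]
im=cv2.imread('pics/3top.png').astype(int); g=im.sum(2)/3
def edge(p,q,name,ts):
    # brightness-weighted lateral centre of bright arm over dark ground along p->q (world, z=231)
    P=[]
    for t in ts:
        X=p+t*(q-p); n=np.array([-(q-p)[1],(q-p)[0],0]);n/=np.linalg.norm(n)
        k=np.arange(-14,14.1,.5); uv=np.array([pix('top',X+a*n) for a in k]).astype(np.float32)
        v=cv2.remap(g.astype(np.float32),uv[:,:1],uv[:,1:],cv2.INTER_LINEAR).ravel()
        w=np.clip(v-np.median(v)-25,0,None); 
        if w.sum()>30: a=(w*k).sum()/w.sum(); P.append((X+a*n)[:2])
    P=np.array(P); c=P.mean(0); d=np.linalg.svd(P-c)[2][0]; d*=np.sign(d[0]); n=np.array([-d[1],d[0]])
    print(name,len(P),'c',c.round(1),'yaw',np.arctan2(d[1],d[0]).round(4),'rms',((P-c)@n).std().round(2)); return c,d
z=231
cb,db=edge(np.array([688,219.,z]),np.array([526,256.,z]),'B',np.linspace(.5,.93,20))
ca,da=edge(np.array([660,-182.,z]),np.array([501,-144.,z]),'A',np.linspace(.5,.93,20))
n=np.array([-da[1],da[0]]); print('tcp on A offset',(np.array([546.9,-154.4])-ca)@n)
for P,nm in (((688,219.5),'postB'),):
    n=np.array([-db[1],db[0]]); print(nm,'off',(np.array(P)-cb)@n)
print('tip B',ray('top',195.1,200,252).round(1),'pad front',ray('top',204.9,165,230).round(1),'pad front side', ray('side',205+(522-385)/5.5,180+130/5.5,230).round(1))
E
python3 fit.py
```

```text
B 10 c [590.6 241.6] yaw -0.2185 rms 0.16
A 13 c [ 558.6 -159.2] yaw -0.2192 rms 0.11
tcp on A offset 2.1142408985519276
postB off -0.4940683642617097
tip B [525. 252. 252.] pad front [616.7 235.4 230. ] pad front side [623.2 231.  230. ]
```

```bash
cat >> h.py <<'E'
YB=-.2185; DB=fx(YB); NB=np.array([-DB[1],DB[0],0]); CB=np.array([590.6,241.6,0]); SP=99.8
def PB(x,n,z): return CB+(x+SP)*DB+n*NB+[0,0,z]
def force(f0=0,k=6,dt=.03):
    F=[]
    for _ in range(k): robot.hold(dt); F.append(robot.observe()['contact_force'])
    F=np.mean(F,0)-f0; return np.array([F@DB,F@NB,F[2]])
def st(F): 
    o=robot.observe(); p=o['tcp_pos']-CB; print(round(o['t'],2),'x %.1f n %.2f z %.2f'%(p@DB-SP,p@NB,p[2]),'F',F.round(2),flush=True)
E
cat > m5.py <<'E'
from h import *
robot.servo_line(PB(-235,1,345),feed=250,rotation=rot(YB,1))
robot.servo_line(PB(-235,1,279),feed=120); f0=force(); st(f0); np.save('f0.npy',f0)
for x in (-185,-170,-155,-140,-122):
    robot.servo_line(PB(x,1,279),feed=60); F=force(f0=0,k=2)-f0; st(F)
    if abs(F[:2]).max()>3.5: print('STOP'); break
viewer.read_camera('side'); pp('rack','side'); snap('side','4.png',(190,130,310,290),4.5)
E
python3 m5.py
```

```text
18.18 x -234.6 n 1.30 z 279.82 F [-0.08  0.07 -3.14]
19.23 x -185.4 n 1.17 z 278.98 F [-0.08  0.16 -0.47]
19.7 x -170.0 n 0.89 z 278.85 F [ 0.27  0.01 -0.17]
20.17 x -155.0 n 0.90 z 278.84 F [ 0.06 -0.29  0.04]
20.63 x -140.0 n 0.90 z 278.83 F [-0.09  0.54 -0.24]
21.15 x -122.1 n 0.88 z 278.82 F [ 0.22  0.65 -0.69]
side rack 0.64 [569.  245.2 260.9] [237. 205.]
side rack 0.63 [729.9  11.4  -3.6] [269. 216.]
```

View pics/4.png

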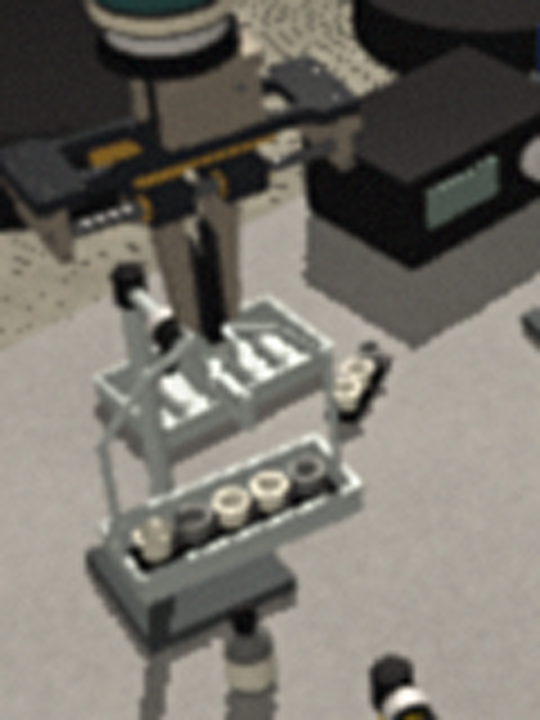

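The rack is over stand_b's arm past the tip, level, with no contact forces. Next I lower it with force checks and centre it by feel.

```bash
cat > m6.py <<'E'
from h import *
f0=np.load('f0.npy'); n=.9
for z in (270,262,257,254):
    robot.servo_line(PB(-122,n,z),feed=40); F=force(k=3)-f0; st(F)
    if abs(F).max()>4: print('STOP'); raise SystemExit
e=[]
for sg in (1,-1):
    for k in range(1,10):
        robot.servo_line(PB(-122,n+sg*k*.6,254),feed=20); F=force(k=2)-f0
        if abs(F[1])>2: break
    st(F); e.append(n+sg*k*.6)
    robot.servo_line(PB(-122,n,254),feed=20)
print(e)
E
python3 m6.py
```

```text
21.77 x -122.0 n 0.91 z 270.00 F [ 0.1   0.03 -0.26]
22.23 x -122.0 n 0.93 z 261.98 F [0.15 0.13 0.12]
22.6 x -122.0 n 0.89 z 256.98 F [-0.12  0.14 -0.67]
22.95 x -122.0 n 0.90 z 253.97 F [ 0.07 -0.18 -0.29]
25.17 x -121.9 n 4.42 z 253.87 F [-0.31 -2.25 -0.22]
27.43 x -122.0 n -1.88 z 254.16 F [ 0.5   4.33 -0.77]
[5.1000000000000005, -2.6999999999999997]
```

```bash
cat > m7.py <<'E'
from h import *
f0=np.load('f0.npy'); n=1.3; z=254
robot.servo_line(PB(-122,n,z),feed=20)
for k in range(20):
    F=force(k=3)-f0
    if F[2]>2.2: break
    z-=.5; robot.servo_line(PB(-122,n,z),feed=20)
st(F); x=-122
for x in (-115,-108,-101,-96):
    robot.servo_line(PB(x,n,z),feed=25); F=force(k=2)-f0; st(F)
    if abs(F).max()>5: print('STOP'); raise SystemExit
while x<-66:
    x+=1; robot.servo_line(PB(x,n,z),feed=20); F=force(k=2)-f0; st(F)
    if -F[0]>4 or abs(F[1])>4 or F[2]>8: break
np.save('xz.npy',[x,n,z])
E
python3 m7.py
```

```text
31.61 x -121.9 n 1.36 z 249.22 F [-0.19 -0.61  2.42]
32.11 x -114.5 n 1.44 z 249.13 F [0.43 0.64 3.11]
32.61 x -107.5 n 1.21 z 249.06 F [0.4  0.67 3.18]
33.11 x -100.5 n 1.24 z 249.08 F [0.12 0.39 3.82]
33.52 x -95.7 n 1.29 z 249.04 F [-0.31  0.05  3.47]
33.84 x -95.1 n 1.29 z 248.95 F [-1.33 -0.59  3.35]
34.16 x -94.0 n 1.29 z 248.99 F [-2.07 -0.08  3.1 ]
34.48 x -92.9 n 1.30 z 249.00 F [-1.38  0.08  3.24]
34.79 x -91.9 n 1.26 z 249.01 F [-1.26 -0.12  3.43]
35.11 x -90.9 n 1.30 z 249.01 F [-1.55  0.06  2.85]
35.42 x -89.9 n 1.30 z 249.00 F [-1.03  0.8   3.17]
35.74 x -89.0 n 1.28 z 248.99 F [-1.53  0.08  3.01]
36.06 x -87.9 n 1.31 z 248.99 F [-2.51  0.37  3.73]
36.38 x -86.9 n 1.32 z 249.00 F [-1.57  0.25  3.82]
36.69 x -85.9 n 1.29 z 249.02 F [-1.91  0.56  3.47]
37.01 x -84.9 n 1.28 z 248.99 F [-2.18 -0.24  3.24]
37.33 x -83.9 n 1.29 z 249.00 F [-2.37 -0.2   3.21]
37.64 x -82.9 n 1.33 z 249.02 F [-2.99  0.72  3.21]
37.96 x -81.9 n 1.32 z 249.01 F [-1.95 -0.05  3.4 ]
38.27 x -80.9 n 1.30 z 249.02 F [-2.04 -0.12  3.48]
38.59 x -80.2 n 1.31 z 248.94 F [-3.58 -0.11  3.69]
38.91 x -79.7 n 1.36 z 248.82 F [-5.17  0.02  4.45]
```

```bash
cat > m8.py <<'E'
from h import *
f0=np.load('f0.npy'); x,n,z=np.load('xz.npy')
for k in range(14):
    x+=.35; robot.servo_line(PB(x,n,z),feed=10); F=force(k=4)-f0; st(F)
    if -F[0]>9 or abs(F[1])>5 or abs(F[2])>10: break
F=force(k=12)-f0; st(F); print('held')
np.save('xz.npy',[x,n,z])
viewer.read_camera('side'); pp('rack','side'); pp('rack_tray','side'); snap('side','5.png',(190,130,310,290),4.5)
E
python3 m8.py
```

```text
39.29 x -79.7 n 1.33 z 248.74 F [-5.57 -0.75  4.4 ]
39.67 x -79.6 n 1.39 z 248.67 F [-5.91 -0.74  4.38]
40.06 x -79.5 n 1.33 z 248.62 F [-6.29 -0.26  4.54]
40.44 x -79.4 n 1.40 z 248.56 F [-7.66 -0.75  4.76]
40.83 x -79.3 n 1.39 z 248.51 F [-7.6  -1.08  4.78]
41.21 x -79.2 n 1.40 z 248.44 F [-8.24 -0.57  5.05]
41.59 x -79.1 n 1.38 z 248.41 F [-8.87 -0.97  5.67]
41.98 x -79.0 n 1.41 z 248.35 F [-9.7  -1.53  5.2 ]
42.38 x -79.0 n 1.40 z 248.39 F [-9.5  -1.24  5.37]
held
side rack 0.67 [611.5 236.9 232.9] [231. 206.]
side rack_tray 0.72 [608.1 241.5  78.3] [236. 249.]
side rack_tray 0.65 [ 5.124e+02 -1.252e+02 -5.000e-01] [342. 225.]
```

View pics/5.png

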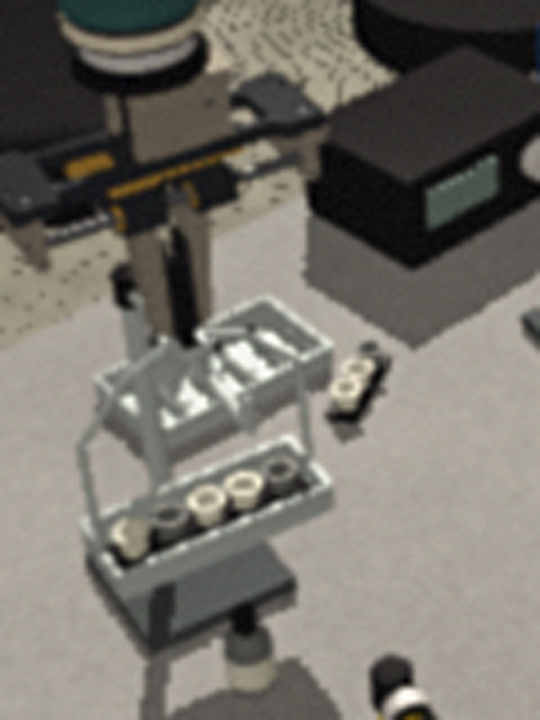

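```bash
cat > m9.py <<'E'
from h import *
f0=np.load('f0.npy'); x,n,z=np.load('xz.npy')
for k in range(12):
    x-=.35; robot.servo_line(PB(x,n,z),feed=10); F=force(k=4)-f0; st(F)
    if -F[0]<2.8: break
grip(0.0,8); grip(0.5); robot.hold(.3); st(force())
viewer.read_camera('side'); pp('rack','side')
p=robot.observe()['tcp_pos']; robot.servo_line(p+[0,0,110],feed=100); robot.hold(.3); st(force())
for c in ('side','top'):
    viewer.read_camera(c); 
    for q in ('rack','rack_tray','ink_short'): pp(q,c)
snap('side','6.png',(190,130,310,290),4.5)
E
python3 m9.py
```

```text
42.96 x -79.0 n 1.39 z 248.40 F [-8.95 -0.94  5.37]
43.34 x -79.1 n 1.39 z 248.48 F [-7.96 -0.92  4.74]
43.73 x -79.1 n 1.35 z 248.58 F [-7.76 -0.86  4.61]
44.11 x -79.2 n 1.37 z 248.60 F [-6.65 -1.09  4.6 ]
44.49 x -79.3 n 1.37 z 248.65 F [-5.97 -0.21  4.34]
44.88 x -79.4 n 1.36 z 248.72 F [-5.93 -0.02  4.4 ]
45.26 x -79.4 n 1.34 z 248.81 F [-5.49 -0.25  4.56]
45.64 x -79.5 n 1.36 z 248.85 F [-5.09 -0.15  3.79]
46.02 x -79.5 n 1.33 z 248.93 F [-4.36  0.18  3.69]
46.41 x -79.6 n 1.30 z 249.01 F [-4.07 -0.13  3.35]
46.79 x -79.8 n 1.30 z 249.10 F [-2.79  0.48  3.11]
48.19 x -80.0 n 1.29 z 249.00 F [0.02 0.14 0.19]
side rack 0.6 [611.5 235.7 233.6] [231. 205.]
50.04 x -80.0 n 1.26 z 358.96 F [-0.12  0.19  0.03]
side rack 0.66 [611.5 235.8 234.5] [231. 205.]
side rack_tray 0.86 [607.6 240.7  78.4] [237. 249.]
side ink_short 0.44 [551.  260.1   3.8] [246. 280.]
top rack 0.75 [607.3 238.8 231.6] [203. 169.]
top rack_tray 0.93 [607.7 243.   90.6] [211. 177.]
```

View pics/6.png

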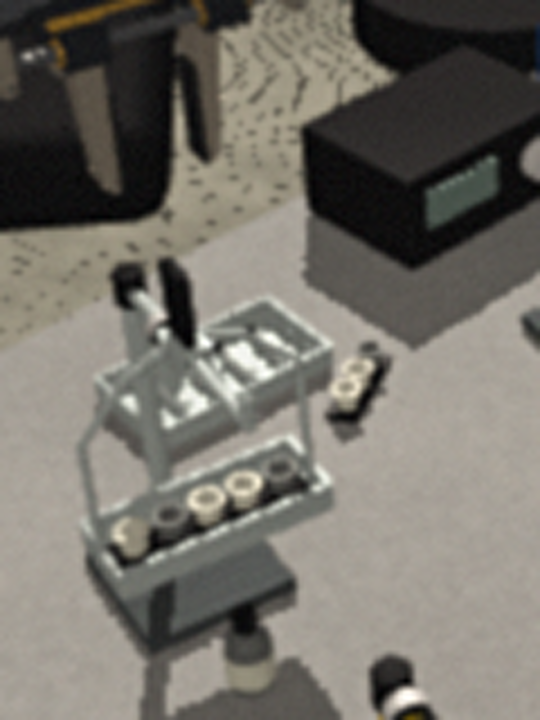

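The rack hangs level with the fingers clear. The tray and bail are at the same pixels as in the bedded picture (tray corner at crop 330,485), so it has not slid back.

```bash
python3 -c "
from h import *
print(robot.job_done(), robot.observe()['t'])"
```

```text
the job is handed in; nothing more can be done
the job is handed in; nothing more can be done
```

I moved the rack from stand_a to stand_b's arm, bedded it against the stop and let it go. I then handed the job in at about 50 s on the robot's clock; no verdict was reported.

**Moving it:** I pinched the grip tab, lifted the rack 27 mm over the tip and drew it off to about 237 mm from stand_a's post. At stand_b I lowered it over the arm and centred it by feeling for light contact on each side.

**Bedding it:** The pad pushed back with about 1–3 N over roughly 14 mm of slide. That is more than the "under 1 N" in the description, and friction was probably part of it. The force then rose steeply, which I took as the firm block. I held about 9.5 N along the arm (about 11 N in total), eased off to 2.8 N and opened the gripper.

**Last checks:**
- **Rack:** it reads within about 1 mm of where it was when bedded, hangs level, and sits at about 232–234.5 mm up.
- **Gripper:** it is 110 mm clear, with no force on the tool.
- **Position:** the two cameras differ by about 4 mm on where the rack is, which is within their stated error.
- **Not measured:** I could not read the pad's travel directly, so "fully in" rests on the force rise and the unchanged picture. Of the bystanders I only re-measured ink_short, which had not moved.

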